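# Clamp a balsa frame in the glue-up jig and lock the cam lever

### The job

Slide the jig's clamp tube forward by its upright grip until its sprung foot presses the balsa frame square and snug, but gently against the black fence. Then flip the cam lever over its centre, right down flat, so that it locks the tube with the frame still held. Do not crush the frame, do not lean hard on the lever, and leave the other things on the bench where they are.

Things in the scene. Friction and masses are not known exactly. Their poses are not given: they have to be found in the camera images.
- jig: Wooden glue-up jig fixed on the bench: board 460 x 150 mm, 18 mm thick, from x = -190 to +270 mm, with an aluminium clamp block (50 mm long, 43 mm wide, top 92 mm above the bench) that carries clamp tube and lever. Origin on the bench right below the lever's pivot pin; x along the tube towards the fence (the way the tube is pushed), y across, z up. Tube axis at y = 0, z = 45 mm.
- pivot (a point): Centre of the lever's pivot pin, 80 mm above the bench; the pin runs along the jig's y. Axes as the jig's.
- fence_zone (a point): A point of the board, on the bench level at jig x = 202 mm, y = 0: the middle of the zone in which the fence was set by hand. The fence itself is a black angle across the board, 100 mm wide, 45 mm high, its working face square to x; the face stands anywhere up to 13 mm before or behind this point. Its place is not measured: find it by feel (or by eye).
- rod (a joint): How far the clamp tube (14 mm thick steel) has slid towards the fence, m, 0 to 0.088. It drags with about 5 N of friction and stays where it is left if the foot pushes back with less than that. It slides freely only while the lever is open.
- handle (a point): Centre of the upright black grip on the tube's rear end: a square post 20 x 20 mm, 65 mm tall (from 30 to 95 mm above the bench), sides along the jig's axes, at y = 0. Push it from behind (the side away from the clamp block), or pinch it from above.
- foot: Grey pressure foot on the front end of the tube: a plate 8 mm thick (x), 50 mm wide, from 22 to 58 mm above the bench, on a stiff spring of about 2 N per mm, up to 12 mm of give (the foot yields towards the grip). Its axes are those of the jig; its flat front face lies at x = +75 mm, y = 0, z = 40 mm in this frame.
- panel: Loose balsa frame lying flat on the board between foot and fence: 70 mm (its x) by 80 mm (its y), 18 mm thick, members 8 mm wide, 60 g, fragile: the foot must not press on it with more than 12 N. Origin at the centre of its underside. It starts 4 to 42 mm short of both foot and fence, slightly turned.
- cam (a joint): Angle of the cam lever about the pivot pin, rad: 0 = open, leaning 20 degrees back from upright, away from the fence; 0.35 = upright; it swings over towards the fence; 1.60 = centre; 1.92 = flat (level, on its stop), locked. A spring throws it back open short of the centre and snaps it down onto its stop beyond it. Pushed 70 mm from the pin it needs up to 10 to 14 N, most near 0.9 rad.
- lever: The lever: a bare metal bar: 16 mm wide (along the pivot pin), 10 mm thick, from 20 to 90 mm from the pivot pin. Origin on the pivot pin; its z points along the bar to its tip, its y along the pin; at joint value 1.92 z is level, towards the fence. It takes pushes up to 35 N.
- lever_tip (a point): Tip of the lever bar, on its centre line, 90 mm from the pivot pin.
- glue: White glue bottle, 42 mm thick, 110 mm tall, standing beside the jig: leave it. Origin at the centre of its underside.
- angle: Loose black building angle, 70 x 60 mm, 60 mm high, beside the jig: leave it. Origin at the centre of its underside.
- strip: Loose balsa strip 200 x 30 x 8 mm beside the jig: leave it. Origin at the centre of its underside.

How it is judged:
On the way, in this order (a step that is already met when the one before it is completed fails the run):
1. With the lever still open, the foot holds the frame against the fence (contact force between foot and panel above 1.5 N and value of joint cam below 0.3 rad), for 0.3 s.
2. The lever has been flipped over its centre and lies flat (value of joint cam above 1.8 rad), for 0.2 s.
At the end, for the whole second after the job is handed in: The lever lies flat and locked (angle above 1.8 rad), the foot still bears on the frame with 1.5 to 12 N so that the frame sits snug on the fence, square to the jig within 0.05 rad and at rest (value of joint cam above 1.8 rad and contact force between foot and panel between 1.5 and 12 N and angle between the x axis of panel and the x axis of jig, either way round below 0.05 rad and linear speed of panel below 0.01 m/s); the robot touches nothing.
It fails at once if The foot presses on the balsa frame with more than 12 N (contact force between foot and panel above 12 N).
It fails at once if The lever bar is pushed with more than 35 N (contact force between the arm and lever above 35 N).
It fails at once if The glue bottle is moved more than 30 mm (distance of glue from where it was at the start of the episode above 0.03 m).
It fails at once if The loose angle is moved more than 30 mm (distance of angle from where it was at the start of the episode above 0.03 m).
It fails at once if The balsa strip is moved more than 30 mm (distance of strip from where it was at the start of the episode above 0.03 m).
It also fails if it takes over 50 s, if anything falls off the work surface, if the arm or the gripper's body presses on something with over 40 N, if the wrist force passes 120 N, or if a joint passes its speed limit or range.

### The arm

A 6-joint arm with a two-finger parallel gripper is mounted at the origin on the work surface. World frame = base frame: x ahead of the robot, y to its left, z up, the work surface at z = 0. Lengths are in m, angles in rad, forces in N, time in s.
With the tool pointing down it reaches from about 0.15 to 0.775 m from the base axis. Payload 6.1 kg.
Tool frame: the origin (TCP) lies at the very end of the fingers, on their centre line; the grasp point (between the pads) lies behind it (tcp_to_grasp is the z of the grasp point in the tool frame, in m); z points along the fingers, y is the line along which they close (so a half turn about z gives the same grasp; the last joint's range is limited). The gripper opens to 85 mm and grips with 20 to 120 N. Pads are 22 mm wide; open, the fingers measure 114 mm over their backs; the gripper's body (76 mm by 85 mm) begins 54 mm behind the grasp point. The pads swing forward as they close: fully open they stand 13 mm farther back than shut.
Start: joints at [1.164, 0.126, -0.04, 1.405, 0, 1.571], TCP at [0.208, 0.482, 0.201] pointing down, gripper open.
Joint ranges: [-2.72, 2.72], [-0.95, 1.95], [-1.27, 1.35], [-1.78, 2.02], [-1.46, 1.47], [-3.14, 3.14]. Speed limits (rad/s): [2.39, 2.39, 3.01, 3.14, 3.14, 3.14].

### API

Orientations are given as a unit quaternion [w, x, y, z].
In Python, from plant import get_state, camera, camera_model, finish_job, recognise, regions_of, tcp_to_grasp gives the robot as it stands.
- The arm moves only by the tool arm_command, never from a script. Its argument "commands" is a list of rows, each an object with "twist": the turn, a rotation vector about the tool's x, y, z in degrees, a list of three; "xyz": the shift along the tool's x, y, z in m, a list of three; "gripper": the opening, from 0 (shut) to 1 (fully open). In form: [{"twist": [wx, wy, wz], "xyz": [tx, ty, tz], "gripper": gripper}, ...]. A call has 1 to 20 rows; each row shifts and turns the commanded pose from where the row before left it, along the tool's axes as they then stand; what a row does not reach is not made up. A row lasts 1/8 s, in which the tool goes at most 62.5 mm and 10.7 degrees, less where a joint would pass 70% of its speed; a pose out of reach is approached as far as the arm can. A call with a gripper value outside its range is refused whole. The fingers move at their own pace and stop on an object; the grip force is fixed at half the most. Time passes only in rows, so rows that do not move let the fingers close. It gives the time, the measured TCP pose, the force, the opening and the grip force at its end, in the units of the state.
- get_state(): the state, without advancing time (a new reading comes with each control period).
- camera(name): name is "scene" or "top" or "wrist"; returns the picture (400x640x3 uint8, red, green, blue); there is no depth.
- camera_model(name): a dict with "fov_y" (degrees; the focal length in pixels is half the picture's height over the tangent of half this angle, whatever the lens; pixels are square), "cx", "cy" (the principal point, pixels), "k1" (the pictures are not rectified: a ray, as slopes to the right and down, at radius r is drawn at 1 + k1 r^2 times it, then the intrinsics apply), "T" (4x4, takes a point from camera to world coordinates); the wrist camera has in their place "hand_eye" (4x4, takes a point from camera to tool coordinates, whose origin is the TCP and whose axes are the flange's). Camera axes: x right, y down, z forward; pixel columns grow to the right and rows downward; lengths in m; the calibration is good to about 2 mm. A picture is of the moment at which its call begins: read the wrist's pose just before it. camera_model takes no time and is no camera call.
- finish_job(): hands the job in; it is judged then, once.
Trained networks look in the newest picture that a camera, given by its name, has taken for a name from the list of things; names that differ only in an ending like _2 or _b are one class to them, and where a whole thing is asked for, a point or a joint stands for the part that bears it (a point fixed in the world has none). Each returns a list of dicts, best first, with "p" (0 to 1); they miss things now and then, are a little off and sometimes report something else, mostly with a low value. They report only what shows in the picture. A call takes as long as a camera call.
- recognise(camera, label): "extent" ([left, top, right, bottom] in pixels, round what is visible of it).
- regions_of(camera, label): "mask" (400x640 bool, what is visible of it) and "extent" ([left, top, right, bottom] in pixels, round what is visible of it).
The state is a dict: "t": time; "qpos": joint angles; "dq": joint speeds; "joint_torque": joint torques, N m; "eef_pos": TCP position; "tcp_rot": TCP orientation; "ft_force": force on the tool from outside, world axes, zero at the start; "ft_torque": the same for the moment, N m; "gripper_width": finger opening in m; "grip_force": force on a finger pad.
Only numpy, scipy, OpenCV 4.12 (cv2) and the standard library are available. Lean on these libraries where they do the work, as an engineer would, in place of code of your own. Each camera call takes 0.05 s, during which the arm holds its last target. There are 200 camera calls.

## Working session

There is one attempt and no reset: what is moved stays moved. The work goes in short steps, Python scripts to look and compute and a tool call to move; the robot and the scene stay as the last step left them, time stands still between calls to the robot, and variables do not carry over. Pictures are saved under pics/ and viewed, at most 10 in all, crops included, and the job is handed in when it is done.

Besides the shell and the picture viewer there is one more tool, called after ">>>" as name(argument=value, ...), one argument or row to a line, values as JSON. arm_command: Moves the arm, as the interface text tells. Its arguments: {"type":"object","properties":{"commands":{"type":"array","items":{"type":"object","properties":{"twist":{"type":"array","items":{"type":"number"}},"xyz":{"type":"array","items":{"type":"number"}},"gripper":{"type":"number"}}}}},"required":["commands"]}

```bash
ls; mkdir -p pics; python3 - <<'E'
from plant import *
import cv2, numpy as np
s=get_state();print({k:np.round(v,3).tolist() for k,v in s.items()}, tcp_to_grasp)
for c in ("scene","top"):
    im=camera(c); cv2.imwrite(f"pics/{c}0.png",im[:,:,::-1])
    m=camera_model(c);print(c,m)
    for l in ["jig","handle","foot","panel","lever","glue","angle","strip"]:
        r=regions_of(c,l)[:2]
        print(l,[(round(x["p"],2),np.round(x["extent"]).tolist(),int(x["mask"].sum()), np.round(np.argwhere(x["mask"]).mean(0)[::-1],1).tolist()) for x in r])
print(get_state()["t"])
E
```

```text
pics
{'t': 0.0, 'qpos': [1.164, 0.126, -0.041, 1.405, 0.0, 1.571], 'dq': [0.0, 0.001, -0.001, -0.002, -0.001, -0.001], 'joint_torque': [-0.001, -43.592, 35.292, 0.017, 0.0, 0.0], 'eef_pos': [0.208, 0.482, 0.201], 'tcp_rot': [-0.0, 0.202, 0.979, -0.001], 'ft_force': [0.22, -0.291, -0.712], 'ft_torque': [-0.062, 0.015, -0.005], 'grip_force': 0.0, 'gripper_width': 0.085} -0.0187
scene {'fov_y': 52.9190807358264, 'cx': 316.7559754670811, 'cy': 199.30113492200354, 'k1': 0.01338319066744822, 'T': array([[-0.85347886,  0.29161709, -0.43189502,  0.88525261],
       [ 0.52098025,  0.49716042, -0.69383794,  0.59046234],
       [ 0.01238611, -0.81718479, -0.57624266,  0.58294063],
       [ 0.        ,  0.        ,  0.        ,  1.        ]])}
jig [(0.66, [249.0, 152.0, 372.0, 310.0], 7150, [302.6, 229.0])]
handle [(0.55, [280.0, 155.0, 317.0, 231.0], 617, [296.8, 201.9])]
foot [(0.88, [297.0, 215.0, 317.0, 229.0], 326, [306.1, 222.3])]
panel [(0.7, [292.0, 231.0, 338.0, 259.0], 623, [312.1, 240.8]), (0.24, [253.0, 148.0, 375.0, 310.0], 7050, [302.5, 229.3])]
lever [(0.65, [283.0, 150.0, 299.0, 
[... 542 characters left out ...]
647, -0.07930114, -0.9968467 ,  1.13800198],
       [ 0.        ,  0.        ,  0.        ,  1.        ]])}
jig [(0.84, [250.0, 143.0, 439.0, 245.0], 9318, [352.6, 195.4]), (0.74, [354.0, 188.0, 382.0, 199.0], 216, [367.6, 194.2])]
handle [(0.97, [329.0, 179.0, 419.0, 212.0], 531, [376.5, 199.1])]
foot []
panel [(0.72, [285.0, 167.0, 319.0, 200.0], 599, [302.0, 181.8])]
lever [(0.74, [355.0, 189.0, 381.0, 200.0], 202, [367.6, 194.0])]
glue [(0.57, [251.0, 229.0, 270.0, 247.0], 250, [260.7, 239.1]), (0.52, [312.0, 126.0, 384.0, 151.0], 950, [346.6, 138.4])]
angle [(0.69, [311.0, 125.0, 384.0, 150.0], 955, [346.2, 138.6]), (0.65, [348.0, 245.0, 381.0, 273.0], 733, [364.0, 258.4])]
strip []
0.9
```

```bash
python3 - <<'E'
import cv2
im=cv2.imread("pics/top0.png")[110:290,230:450]; cv2.imwrite("pics/top0c.png",cv2.resize(im,None,fx=3.3,fy=3.3,interpolation=cv2.INTER_CUBIC))
im=cv2.imread("pics/scene0.png")[130:320,220:430]; cv2.imwrite("pics/scene0c.png",cv2.resize(im,None,fx=3.1,fy=3.1,interpolation=cv2.INTER_CUBIC))
E
```

```text
(no output)
```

View pics/top0c.png

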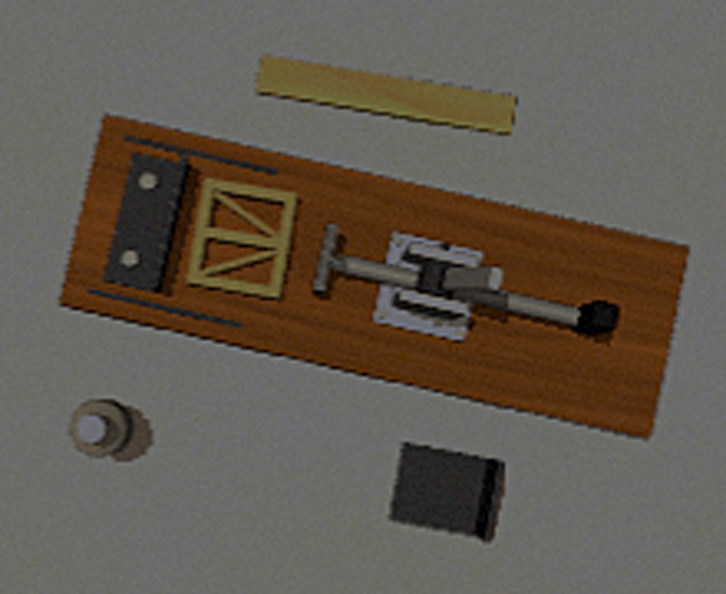

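View pics/scene0c.png

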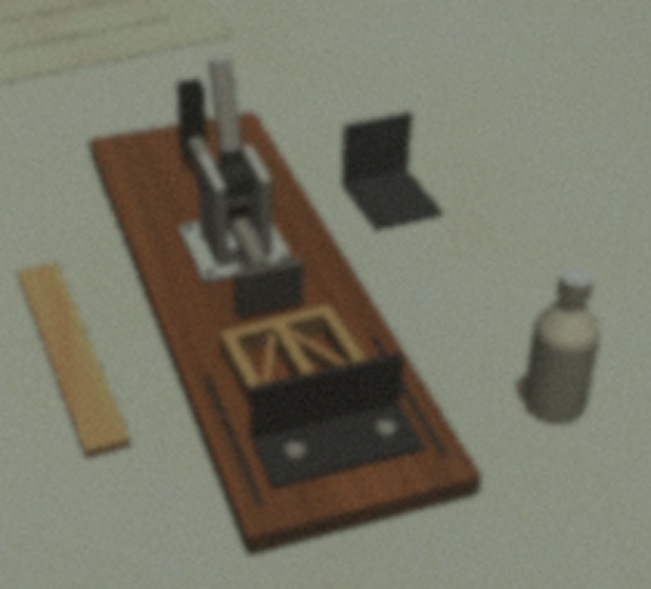

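The top view shows the jig with its fence at the left (face at crop x≈175), the frame at about (242,238), the foot at about (325,258), the lever leaning back and the grip at (600,317). In the scene view the board corners are clear: (92,138), (258,112), (480,473), (248,540).

```bash
cat > h.py <<'E'
import numpy as np
from plant import *
from scipy.optimize import least_squares
def proj(c,P):
    m=camera_model(c);T=np.array(m["T"]);P=np.atleast_2d(P)
    q=(P-T[:3,3])@T[:3,:3];s=q[:,:2]/q[:,2:]
    f=200/np.tan(np.radians(m["fov_y"])/2);s=s*(1+m["k1"]*(s**2).sum(1,keepdims=True))
    return s*f+[m["cx"],m["cy"]]
def unproj(c,px,z):
    return np.array([least_squares(lambda a:(proj(c,[a[0],a[1],z])-p).ravel(),[.4,0]).x for p in np.atleast_2d(px)])
def jw(J,P):
    x,y,a=J;P=np.atleast_2d(P).astype(float);R=np.array([[np.cos(a),-np.sin(a)],[np.sin(a),np.cos(a)]])
    return np.c_[P[:,:2]@R.T+[x,y],P[:,2]]
def wj(J,P):
    x,y,a=J;R=np.array([[np.cos(a),-np.sin(a)],[np.sin(a),np.cos(a)]])
    return (np.atleast_2d(P)[:,:2]-[x,y])@R
E
python3 - <<'E'
from h import *
t=np.array([(105,115),(688,245),(650,437),(62,305)])/3.3+[230,110]
s=np.array([(248,538),(92,138),(258,112),(480,473)])/3.1+[220,130]
B=[[.27,-.075,.018],[-.19,-.075,.018],[-.19,.075,.018],[.27,.075,.018]]
w=unproj("top",t,.018);print(w)
v=w[0]-w[1];print(np.linalg.norm(v),np.linalg.norm(w[1]-w[2]))
for cams in (["top"],["scene"],["top","scene"]):
  best=None
  for a0 in (-3,-1.5,0,1.5):
    r=least_squares(lambda J:np.concatenate([(proj(c,jw(J,B))-(t if c=="top" else s)).ravel() for c in cams]),[.4,0,a0])
    for _ in [0]:
      if best is None or r.cost<best.cost: best=r
  # alternative winding
  print(cams,best.x,best.cost)
B2=[[b[0],-b[1],b[2]] for b in B]
for cams in (["top"],["scene"],["top","scene"]):
  best=min((least_squares(lambda J:np.concatenate([(proj(c,jw(J,B2))-(t if c=="top" else s)).ravel() for c in cams]),[.4,0,a0]) for a0 in(-3,-1.5,0,1.5)),key=lambda r:r.cost)
  print("alt",cams,best.x,best.cost,best.fun.round(1))
J=best.x
for n,p,z in [("handle",(600,316),.095),("foot top",(325,258),.058),("fence1",(187,160),.063),("fence2",(165,292),.063),("p",(205,178),.036),("p",(297,185),.036),("p",(281,299),.036),("p",(188,284),.036),("levertip",(493,277),.165)]:
  print(n,wj(J,unproj("top",np.array(p)/3.3+[230,110],z)).round(4))
for n,px in [("glue",(95,430)),("angle",(445,490)),("strip",(388,95))]:print(n,unproj("top",np.array(px)/3.3+[230,110],.03).round(3))
E
```

```text
[[ 0.65579752  0.1668702 ]
 [ 0.56215529 -0.28010026]
 [ 0.41578589 -0.24994679]
 [ 0.50958572  0.19605888]]
0.4566743448481371 0.14944307892463413
['top'] [ 0.52767816 -0.08095215  1.36457894] 1.25021778436772
['scene'] [ 0.52406213 -0.07858303  1.35272115] 1.3817249147104937
['top', 'scene'] [ 0.52590814 -0.07971359  1.35949492] 6.117359436073475
alt ['top'] [ 0.5292421  -0.08122515  1.36205737] 7036.45103041808 [-14.   56.7 -10.9  57.9  12.5 -58.6  12.9 -58.7]
alt ['scene'] [ 0.51526986 -0.0971655   1.41251071] 8906.312409193035 [ 79.7 -31.7  48.5 -12.9 -57.5   5.5 -67.   11.1]
alt ['top', 'scene'] [ 0.52260971 -0.08694996  1.39184187] 16029.16496144205 [-11.6  62.7  -7.3  58.5  14.3 -58.3  13.5 -53.2  77.9 -25.7  49.5 -10.6
 -57.2   7.4 -70.8  16.7]
handle [[-0.1095  0.0013]]
foot top [[ 0.0884 -0.0057]]
fence1 [[ 0.2011 -0.0566]]
fence2 [[0.1978 0.0415]]
p [[ 0.1875 -0.05  ]]
p [[ 0.1188 -0.058 ]]
p [[0.1143 0.0283]]
p [[0.1844 0.0306]]
levertip [[-0.0205 -0.003 ]]
glue [[0.416 0.168]]
angle [[ 0.375 -0.093]]
strip [[ 0.672 -0.049]]
```

```bash
cat >> h.py <<'E'
J=np.array([.526,-.0798,1.3595])
from scipy.spatial.transform import Rotation as Ro
def st():
    s=get_state();q=np.array(s["tcp_rot"]);R=Ro.from_quat(q[[1,2,3,0]]).as_matrix()
    p=s["eef_pos"];jx=wj(J,p)[0]
    return s,np.r_[jx,p[2]],R
def jrot(): return Ro.from_euler("z",J[2]).as_matrix()
def goal(P,tau):
    "tool-frame twist (deg) and shift from the present pose to jig point P (m), tilt tau deg; shift in the final tool axes too"
    s,p,R=st();t=np.radians(tau)
    Rg=jrot()@np.array([[np.cos(t),0,np.sin(t)],[0,-1,0],[np.sin(t),0,-np.cos(t)]])
    d=jw(J,P)[0]-s["eef_pos"]
    print("t",s["t"],"jig",p.round(4),"F jig",(jrot().T@s["ft_force"]).round(2),"q",np.round(s["qpos"],2))
    print("twist",np.degrees(Ro.from_matrix(R.T@Rg).as_rotvec()).round(2),"shift now",(R.T@d).round(4),"shift after",(Rg.T@d).round(4))
E
python3 - <<'E'
from h import *
for n,p,z in [("handle",(600,316),.095),("foot top",(325,258),.058),("fence1",(187,160),.063),("fence2",(165,292),.063),("p",(205,178),.036),("p",(297,185),.036),("p",(281,299),.036),("p",(188,284),.036),("levertip",(493,277),.165)]:
  print(n,wj(J,unproj("top",np.array(p)/3.3+[230,110],z)).round(4))
c=lambda p:np.array(p)/3.1+[220,130]
for n,p,z in [("handle",(190,82),.095),("levertip",(222,62),.165),("fence1",(250,388),.063),("fence2",(400,357),.063)]:
  print(n,wj(J,unproj("scene",c(p),z)).round(4))
goal([-.18,0,.2],0)
E
```

```text
handle [[-0.1172 -0.0004]]
foot top [[ 0.0808 -0.001 ]]
fence1 [[ 0.1952 -0.0483]]
fence2 [[0.1887 0.0497]]
p [[ 0.1813 -0.0421]]
p [[ 0.113  -0.0523]]
p [[0.1056 0.0338]]
p [[0.1756 0.0383]]
levertip [[-0.0281 -0.0019]]
handle [[-0.1218  0.0011]]
levertip [[-0.0203 -0.0004]]
fence1 [[ 0.1988 -0.0496]]
fence2 [[0.2018 0.0475]]
t 0.9 jig [0.4827 0.4291 0.2013] F jig [-0.67 -0.08 -1.1 ] q [ 1.16  0.13 -0.04  1.41 -0.    1.57]
twist [ 0.  -0.  78.8] shift now [-0.5496 -0.5667  0.0013] shift after [-0.6627  0.4291  0.0013]
```

>>> arm_command(
  commands=[
    {"twist": [0, 0, 9.85], "xyz": [0, 0, 0], "gripper": 0},
    {"twist": [0, 0, 9.85], "xyz": [0, 0, 0], "gripper": 0},
    {"twist": [0, 0, 9.85], "xyz": [0, 0, 0], "gripper": 0},
    {"twist": [0, 0, 9.85], "xyz": [0, 0, 0], "gripper": 0},
    {"twist": [0, 0, 9.85], "xyz": [0, 0, 0], "gripper": 0},
    {"twist": [0, 0, 9.85], "xyz": [0, 0, 0], "gripper": 0},
    {"twist": [0, 0, 9.85], "xyz": [0, 0, 0], "gripper": 0},
    {"twist": [0, 0, 9.85], "xyz": [0, 0, 0], "gripper": 0},
  ],
)

```text
t: 1.9
eef_pos: [0.2077, 0.4821, 0.2013]
tcp_rot: [-0.0, 0.78, 0.626, 0.0]
ft_force: [-1.2, 0.2, -0.2]
gripper_width: -0.0001
grip_force: 0.0
```

>>> arm_command(
  commands=[
    {"xyz": [-0.044, 0.0286, 0], "twist": [0, 0, 0], "gripper": 0},
    {"xyz": [-0.044, 0.0286, 0], "twist": [0, 0, 0], "gripper": 0},
    {"xyz": [-0.044, 0.0286, 0], "twist": [0, 0, 0], "gripper": 0},
    {"xyz": [-0.044, 0.0286, 0], "twist": [0, 0, 0], "gripper": 0},
    {"xyz": [-0.044, 0.0286, 0], "twist": [0, 0, 0], "gripper": 0},
    {"xyz": [-0.044, 0.0286, 0], "twist": [0, 0, 0], "gripper": 0},
    {"xyz": [-0.044, 0.0286, 0], "twist": [0, 0, 0], "gripper": 0},
    {"xyz": [-0.044, 0.0286, 0], "twist": [0, 0, 0], "gripper": 0},
    {"xyz": [-0.044, 0.0286, 0], "twist": [0, 0, 0], "gripper": 0},
    {"xyz": [-0.044, 0.0286, 0], "twist": [0, 0, 0], "gripper": 0},
    {"xyz": [-0.044, 0.0286, 0], "twist": [0, 0, 0], "gripper": 0},
    {"xyz": [-0.044, 0.0286, 0], "twist": [0, 0, 0], "gripper": 0},
    {"xyz": [-0.044, 0.0286, 0], "twist": [0, 0, 0], "gripper": 0},
    {"xyz": [-0.044, 0.0286, 0], "twist": [0, 0, 0], "gripper": 0},
    {"xyz": [-0.044, 0.0286, 0], "twist": [0, 0, 0], "gripper": 0},
  ],
)

```text
t: 3.78
eef_pos: [0.4892, -0.255, 0.2014]
tcp_rot: [0.0, 0.778, 0.628, 0.0]
ft_force: [1.3, 1.8, 0.3]
gripper_width: 0.0002
grip_force: 0.0
```

```bash
python3 -c "
from h import *
goal([-.165,0,.055],30)"
```

```text
t 3.775 jig [-0.179  -0.0007  0.2014] F jig [ 2.08 -0.93  0.34] q [-0.48  0.18  0.02  1.41  0.    1.3 ]
twist [ 3.e-02  3.e+01 -1.e-02] shift now [ 0.014  -0.0008  0.1464] shift after [-0.061  -0.0007  0.1338]
```

>>> arm_command(
  commands=[
    {"twist": [0, 10, 0], "xyz": [0, 0, 0], "gripper": 0},
    {"twist": [0, 10, 0], "xyz": [0, 0, 0], "gripper": 0},
    {"twist": [0, 10, 0], "xyz": [0, 0, 0], "gripper": 0},
    {"twist": [0, 0, 0], "xyz": [-0.0122, 0, 0.0268], "gripper": 0},
    {"twist": [0, 0, 0], "xyz": [-0.0122, 0, 0.0268], "gripper": 0},
    {"twist": [0, 0, 0], "xyz": [-0.0122, 0, 0.0268], "gripper": 0},
    {"twist": [0, 0, 0], "xyz": [-0.0122, 0, 0.0268], "gripper": 0},
    {"twist": [0, 0, 0], "xyz": [-0.0122, 0, 0.0268], "gripper": 0},
    {"twist": [0, 0, 0], "xyz": [0, 0, 0], "gripper": 0},
    {"twist": [0, 0, 0], "xyz": [0, 0, 0], "gripper": 0},
  ],
)

```text
t: 5.03
eef_pos: [0.4921, -0.2396, 0.0558]
tcp_rot: [-0.162, 0.751, 0.607, 0.201]
ft_force: [1.0, -0.7, 0.1]
gripper_width: 0.0001
grip_force: 0.0
```

```bash
python3 - <<'E'
from h import *
import cv2
goal([-.165,0,.055],30)
im=camera("scene");cv2.imwrite("pics/s1.png",cv2.resize(im[100:320,200:420,::-1],None,fx=2.7,fy=2.7,interpolation=cv2.INTER_CUBIC))
E
```

```text
t 5.025 jig [-0.1634 -0.0003  0.0558] F jig [-0.46 -1.09  0.12] q [-0.72  0.41 -0.09  1.34  0.45  1.  ]
twist [0.04 0.02 0.02] shift now [-0.0018 -0.0003 -0.0001] shift after [-0.0018 -0.0003 -0.0001]
```

View pics/s1.png

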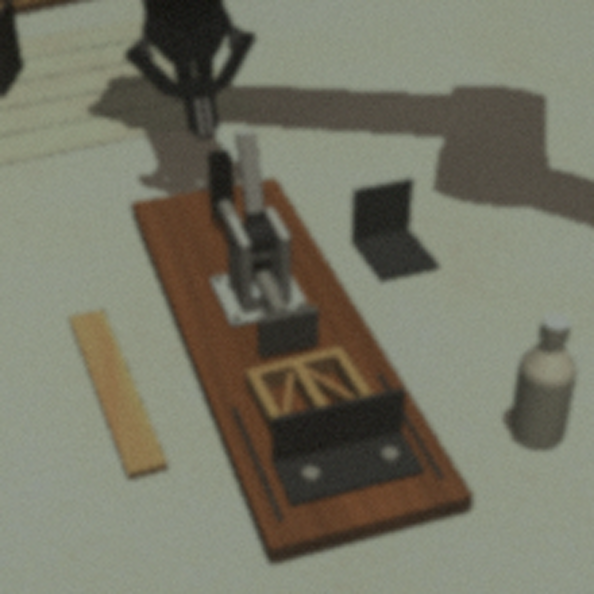

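The fingertips at (205,130) are behind the grip at (222,178), in line with it. I start to push along jig +x, tool (0.866, 0, 0.5).

>>> arm_command(
  commands=[
    {"xyz": [0.00433, 0, 0.0025], "twist": [0, 0, 0], "gripper": 0},
    {"xyz": [0.00433, 0, 0.0025], "twist": [0, 0, 0], "gripper": 0},
    {"xyz": [0.00433, 0, 0.0025], "twist": [0, 0, 0], "gripper": 0},
    {"xyz": [0.00433, 0, 0.0025], "twist": [0, 0, 0], "gripper": 0},
    {"xyz": [0.00433, 0, 0.0025], "twist": [0, 0, 0], "gripper": 0},
    {"xyz": [0.00433, 0, 0.0025], "twist": [0, 0, 0], "gripper": 0},
    {"xyz": [0.00433, 0, 0.0025], "twist": [0, 0, 0], "gripper": 0},
    {"xyz": [0.00433, 0, 0.0025], "twist": [0, 0, 0], "gripper": 0},
  ],
)

```text
t: 6.08
eef_pos: [0.5001, -0.2, 0.0547]
tcp_rot: [-0.163, 0.751, 0.607, 0.201]
ft_force: [-1.4, -4.9, 1.7]
gripper_width: 0.0002
grip_force: 2.6
```

```bash
python3 - <<'E'
from h import *
goal([-.125,0,.055],30)
E
```

```text
t 6.075 jig [-1.23e-01  1.00e-04  5.47e-02] F jig [-5.05  0.37  1.73] q [-0.66  0.37 -0.15  1.29  0.47  1.07]
twist [-0.    0.02  0.  ] shift now [-0.0016  0.0001 -0.0013] shift after [-0.0016  0.0001 -0.0013]
```

>>> arm_command(
  commands=[
    {"xyz": [0.0035, 0, 0.002], "twist": [0, 0, 0], "gripper": 0},
    {"xyz": [0.0035, 0, 0.002], "twist": [0, 0, 0], "gripper": 0},
    {"xyz": [0.0035, 0, 0.002], "twist": [0, 0, 0], "gripper": 0},
    {"xyz": [0.0035, 0, 0.002], "twist": [0, 0, 0], "gripper": 0},
  ],
)

```text
t: 6.58
eef_pos: [0.5034, -0.1853, 0.0547]
tcp_rot: [-0.162, 0.752, 0.607, 0.201]
ft_force: [-2.3, -5.1, 0.6]
gripper_width: -0.0001
grip_force: 2.6
```

```bash
python3 - <<'E'
from h import *
import cv2
goal([-.107,0,.055],30)
im=camera("top");cv2.imwrite("pics/t2.png",cv2.resize(im[140:240,240:400,::-1],None,fx=4.8,fy=4.8,interpolation=cv2.INTER_CUBIC))
E
```

```text
t 6.575 jig [-0.1079  0.      0.0547] F jig [-5.46  1.13  0.61] q [-0.63  0.36 -0.17  1.27  0.47  1.09]
twist [ 0.02  0.13 -0.01] shift now [0.0009 0.     0.0002] shift after [0.0009 0.     0.0002]
```

View pics/t2.png

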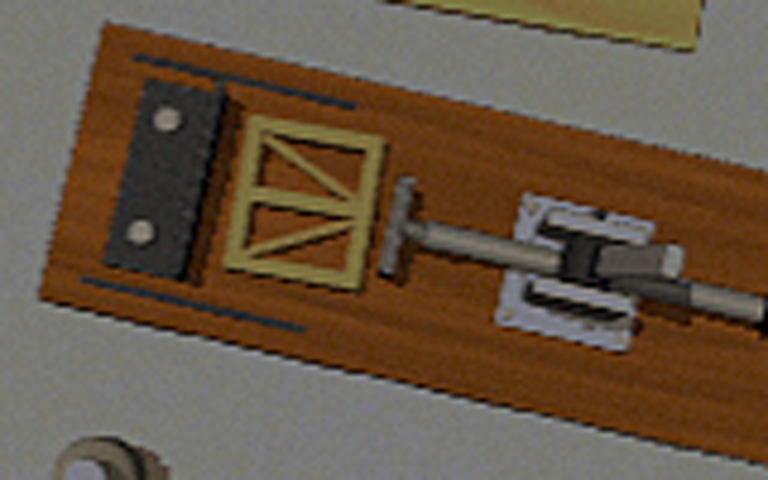

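The foot (388,235) is about 8 mm short of the frame and the frame about 12 to 15 mm short of the fence. About 20 mm remain.

>>> arm_command(
  commands=[
    {"xyz": [0.0026, 0, 0.0015], "twist": [0, 0, 0], "gripper": 0},
    {"xyz": [0.0026, 0, 0.0015], "twist": [0, 0, 0], "gripper": 0},
    {"xyz": [0.0026, 0, 0.0015], "twist": [0, 0, 0], "gripper": 0},
    {"xyz": [0.0026, 0, 0.0015], "twist": [0, 0, 0], "gripper": 0},
    {"xyz": [0.0026, 0, 0.0015], "twist": [0, 0, 0], "gripper": 0},
  ],
)

```text
t: 7.25
eef_pos: [0.5065, -0.1706, 0.0547]
tcp_rot: [-0.162, 0.752, 0.607, 0.201]
ft_force: [-1.0, -4.7, 0.7]
gripper_width: -0.0
grip_force: 2.8
```

```bash
python3 - <<'E'
from h import *
import cv2
goal([-.092,0,.055],30)
im=camera("top");cv2.imwrite("pics/t3.png",cv2.resize(im[140:220,240:360,::-1],None,fx=6,fy=6,interpolation=cv2.INTER_CUBIC))
E
```

```text
t 7.25 jig [-0.0929  0.      0.0547] F jig [-4.81  0.    0.74] q [-0.61  0.34 -0.19  1.25  0.48  1.12]
twist [ 0.01  0.11 -0.02] shift now [0.0009 0.     0.0002] shift after [0.0009 0.     0.0002]
```

View pics/t3.png

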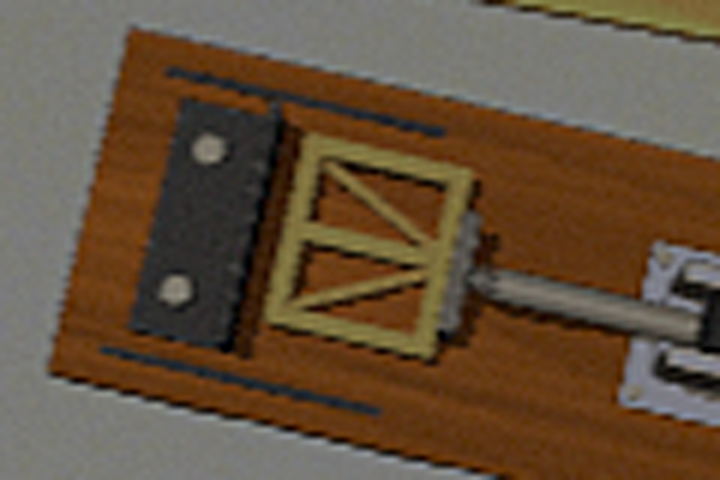

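The foot has squared the frame. A gap of some 5 to 10 mm to the fence is left, so I go on in small steps.

>>> arm_command(
  commands=[
    {"xyz": [0.00087, 0, 0.0005], "twist": [0, 0, 0], "gripper": 0},
    {"xyz": [0.00087, 0, 0.0005], "twist": [0, 0, 0], "gripper": 0},
    {"xyz": [0.00087, 0, 0.0005], "twist": [0, 0, 0], "gripper": 0},
    {"xyz": [0.00087, 0, 0.0005], "twist": [0, 0, 0], "gripper": 0},
  ],
)

```text
t: 7.8
eef_pos: [0.5074, -0.1666, 0.0547]
tcp_rot: [-0.162, 0.751, 0.607, 0.201]
ft_force: [-2.1, -5.4, -0.1]
gripper_width: -0.0001
grip_force: 2.7
```

>>> arm_command(
  commands=[
    {"xyz": [0.00087, 0, 0.0005], "twist": [0, 0, 0], "gripper": 0},
    {"xyz": [0.00087, 0, 0.0005], "twist": [0, 0, 0], "gripper": 0},
  ],
)

```text
t: 8.05
eef_pos: [0.5078, -0.1647, 0.0547]
tcp_rot: [-0.162, 0.751, 0.607, 0.201]
ft_force: [-1.8, -3.9, 0.1]
gripper_width: -0.0003
grip_force: 2.7
```

>>> arm_command(
  commands=[
    {"xyz": [0.00087, 0, 0.0005], "twist": [0, 0, 0], "gripper": 0},
    {"xyz": [0, 0, 0], "twist": [0, 0, 0], "gripper": 0},
  ],
)

```text
t: 8.3
eef_pos: [0.508, -0.1636, 0.0547]
tcp_rot: [-0.162, 0.751, 0.607, 0.201]
ft_force: [-2.0, -5.5, 0.3]
gripper_width: 0.0002
grip_force: 2.5
```

>>> arm_command(
  commands=[
    {"xyz": [0.00087, 0, 0.0005], "twist": [0, 0, 0], "gripper": 0},
    {"xyz": [0.00087, 0, 0.0005], "twist": [0, 0, 0], "gripper": 0},
  ],
)

```text
t: 8.55
eef_pos: [0.5084, -0.1617, 0.0547]
tcp_rot: [-0.162, 0.751, 0.607, 0.201]
ft_force: [-1.1, -4.7, 0.7]
gripper_width: -0.0
grip_force: 2.7
```

>>> arm_command(
  commands=[
    {"xyz": [0.00087, 0, 0.0005], "twist": [0, 0, 0], "gripper": 0},
    {"xyz": [0, 0, 0], "twist": [0, 0, 0], "gripper": 0},
  ],
)

```text
t: 8.8
eef_pos: [0.5086, -0.1606, 0.0547]
tcp_rot: [-0.162, 0.751, 0.607, 0.201]
ft_force: [-1.9, -3.7, 0.5]
gripper_width: -0.0003
grip_force: 2.5
```

>>> arm_command(
  commands=[
    {"xyz": [0.00087, 0, 0.0005], "twist": [0, 0, 0], "gripper": 0},
    {"xyz": [0, 0, 0], "twist": [0, 0, 0], "gripper": 0},
  ],
)

```text
t: 9.05
eef_pos: [0.5088, -0.1598, 0.0547]
tcp_rot: [-0.162, 0.751, 0.607, 0.201]
ft_force: [-2.1, -5.3, 0.5]
gripper_width: 0.0001
grip_force: 2.8
```

>>> arm_command(
  commands=[
    {"xyz": [0.00087, 0, 0.0005], "twist": [0, 0, 0], "gripper": 0},
    {"xyz": [0, 0, 0], "twist": [0, 0, 0], "gripper": 0},
  ],
)

```text
t: 9.3
eef_pos: [0.5089, -0.1591, 0.0547]
tcp_rot: [-0.162, 0.752, 0.607, 0.2]
ft_force: [-3.7, -5.8, 0.6]
gripper_width: 0.0003
grip_force: 3.4
```

```bash
python3 - <<'E'
from h import *
import cv2
goal([-.08,0,.055],30)
im=camera("top");cv2.imwrite("pics/t4.png",cv2.resize(im[140:220,240:360,::-1],None,fx=6,fy=6,interpolation=cv2.INTER_CUBIC))
E
```

```text
t 9.3 jig [-0.0811  0.0001  0.0547] F jig [-6.42  2.45  0.62] q [-0.59  0.33 -0.21  1.24  0.48  1.14]
twist [ 0.01  0.13 -0.02] shift now [0.0011 0.0001 0.0003] shift after [0.0011 0.0001 0.0003]
```

View pics/t4.png

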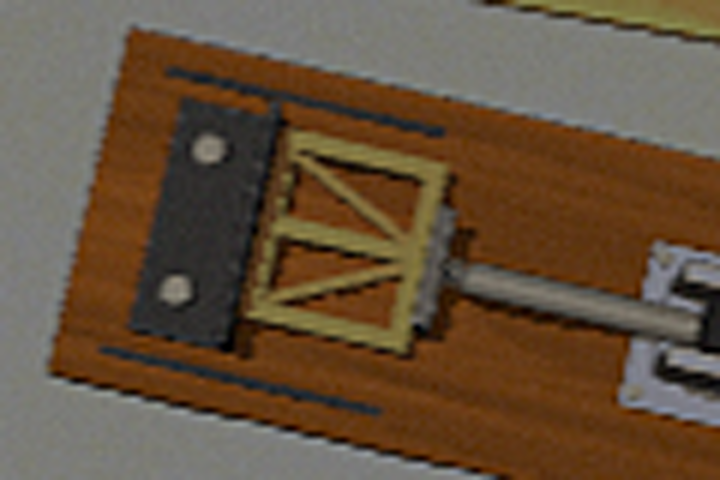

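The frame now lies on the fence, and the grip force has started to rise. I press a little further.

>>> arm_command(
  commands=[
    {"xyz": [0.0007, 0, 0.0004], "twist": [0, 0, 0], "gripper": 0},
    {"xyz": [0, 0, 0], "twist": [0, 0, 0], "gripper": 0},
  ],
)

```text
t: 9.6
eef_pos: [0.5091, -0.1586, 0.0547]
tcp_rot: [-0.162, 0.752, 0.607, 0.2]
ft_force: [-3.0, -8.2, -0.0]
gripper_width: 0.0
grip_force: 4.0
```

>>> arm_command(
  commands=[
    {"xyz": [0.0007, 0, 0.0004], "twist": [0, 0, 0], "gripper": 0},
    {"xyz": [0, 0, 0], "twist": [0, 0, 0], "gripper": 0},
    {"xyz": [0, 0, 0], "twist": [0, 0, 0], "gripper": 0},
  ],
)

```text
t: 9.98
eef_pos: [0.5092, -0.158, 0.0547]
tcp_rot: [-0.162, 0.752, 0.607, 0.2]
ft_force: [-3.2, -8.3, 0.6]
gripper_width: 0.0003
grip_force: 4.5
```

>>> arm_command(
  commands=[
    {"xyz": [-0.0087, 0, -0.005], "twist": [0, 0, 0], "gripper": 0},
    {"xyz": [-0.0174, 0, -0.01], "twist": [0, 0, 0], "gripper": 0},
    {"xyz": [0, 0, -0.04], "twist": [0, 0, 0], "gripper": 0},
    {"xyz": [0, 0, -0.04], "twist": [0, 0, 0], "gripper": 0},
    {"xyz": [0, 0, -0.03], "twist": [0, 0, 0], "gripper": 0},
    {"xyz": [0, 0, 0], "twist": [0, 0, 0], "gripper": 0},
  ],
)

```text
t: 10.72
eef_pos: [0.4923, -0.2419, 0.1515]
tcp_rot: [-0.161, 0.752, 0.607, 0.202]
ft_force: [0.0, -0.5, 0.1]
gripper_width: -0.0003
grip_force: 0.0
```

```bash
python3 - <<'E'
from h import *
import cv2
goal([-.06,0,.14],30)
T=np.radians(30)
for off in (0,.003):
 prev=np.array([-.06,.14])
 for f in [-20,-10,0,10,20,30,40,50,60,70,80,84,88,90]:
  a=np.radians(f);u=np.array([np.sin(a),np.cos(a)]);n=np.array([np.cos(a),-np.sin(a)])
  h=.011*abs(np.cos(a+T));P=np.array([0,.08])+.068*u-(.005+h-off)*n
  d=P-prev;prev=P
  print(f,P.round(4),"tool x,z",round(d[0]*np.cos(T)+d[1]*np.sin(T),4),round(d[0]*np.sin(T)-d[1]*np.cos(T),4))
im=camera("top");cv2.imwrite("pics/t5.png",cv2.resize(im[140:220,240:400,::-1],None,fx=5,fy=5,interpolation=cv2.INTER_CUBIC))
E
```

```text
t 10.725 jig [-0.1656 -0.001   0.1515] F jig [-0.47 -0.15  0.06] q [-0.72  0.37  0.06  1.53  0.45  1.  ]
twist [ 0.21  0.06 -0.02] shift now [ 0.0858 -0.0013  0.0626] shift after [ 0.0857 -0.001   0.0627]
-20 [-0.0381  0.1385] tool x,z 0.0182 0.0122
-10 [-0.0269  0.1443] tool x,z 0.0126 0.0006
0 [-0.0145  0.148 ] tool x,z 0.0126 0.003
10 [-0.0014  0.1493] tool x,z 0.012 0.0054
20 [0.0119 0.148 ] tool x,z 0.0109 0.0078
30 [0.0249 0.1441] tool x,z 0.0093 0.0099
40 [0.037  0.1377] tool x,z 0.0073 0.0116
50 [0.0476 0.129 ] tool x,z 0.0049 0.0129
60 [0.0564 0.1183] tool x,z 0.0022 0.0136
70 [0.0615 0.1098] tool x,z 0.0002 0.01
80 [0.0654 0.1004] tool x,z -0.0013 0.01
84 [0.0666 0.0965] tool x,z -0.0009 0.004
88 [0.0676 0.0925] tool x,z -0.0012 0.0039
90 [0.068  0.0905] tool x,z -0.0007 0.002
-20 [-0.0353  0.1395] tool x,z 0.0211 0.0128
-10 [-0.024   0.1448] tool x,z 0.0125 0.0011
0 [-0.0115  0.148 ] tool x,z 0.0124 0.0035
10 [0.0015 0.1488] tool x,z 0.0117 0.0059
20 [0.0147 0.147 ] tool x,z 0.0105 0.0081
30 [0.0275 0.1426] tool x,z 0.0089 0.0102
40 [0.0393 0.1358] tool x,z 0.0068 0.0118
50 [0.0496 0.1267] tool x,z 0.0044 0.013
60 [0.0579 0.1157] tool x,z 0.0017 0.0137
70 [0.0626 0.1069] tool x,z -0.0004 0.01
80 [0.066  0.0975] tool x,z -0.0018 0.0099
84 [0.067  0.0935] tool x,z -0.0011 0.0039
88 [0.0677 0.0895] tool x,z -0.0014 0.0039
90 [0.068  0.0875] tool x,z -0.0008 0.0019
```

View pics/t5.png

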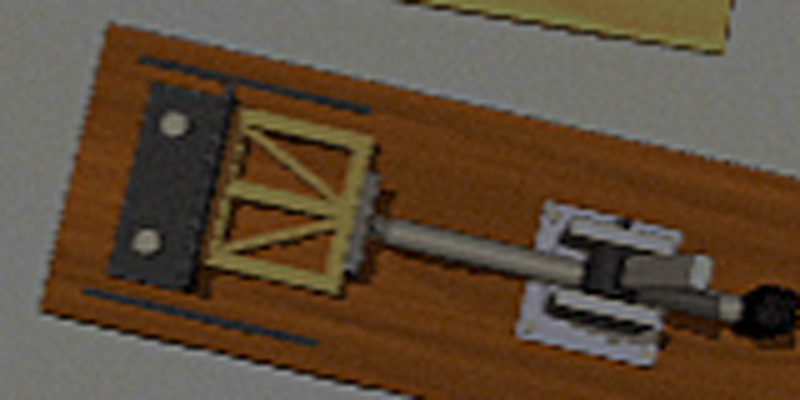

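The foot still bears on the frame and the frame sits on the fence. Next I go up to the lever.

>>> arm_command(
  commands=[
    {"xyz": [0.0286, -0.0003, 0.0209], "twist": [0.2, 0, 0], "gripper": 0},
    {"xyz": [0.0286, -0.0003, 0.0209], "twist": [0, 0, 0], "gripper": 0},
    {"xyz": [0.0286, -0.0003, 0.0209], "twist": [0, 0, 0], "gripper": 0},
    {"xyz": [0.006, 0, 0.004], "twist": [0, 0, 0], "gripper": 0},
    {"xyz": [0.006, 0, 0.004], "twist": [0, 0, 0], "gripper": 0},
    {"xyz": [0.006, 0, 0.004], "twist": [0, 0, 0], "gripper": 0},
  ],
)

```text
t: 11.52
eef_pos: [0.5173, -0.1152, 0.1369]
tcp_rot: [-0.164, 0.751, 0.607, 0.2]
ft_force: [1.4, -0.1, 0.4]
gripper_width: -0.0001
grip_force: 0.0
```

```bash
python3 -c "
from h import *
goal([-.0381,0,.1385],30)"
```

```text
t 11.525 jig [-0.0364  0.0011  0.1369] F jig [ 0.25 -1.39  0.37] q [-0.52  0.25 -0.12  1.37  0.5   1.22]
twist [-0.2  -0.   -0.05] shift now [-0.0006  0.0011 -0.0022] shift after [-0.0006  0.0011 -0.0022]
```

>>> arm_command(
  commands=[
    {"xyz": [0.006, 0.001, -0.001], "twist": [0, 0, 0], "gripper": 0},
    {"xyz": [0.006, 0, 0], "twist": [0, 0, 0], "gripper": 0},
    {"xyz": [0.0063, 0, 0.0015], "twist": [0, 0, 0], "gripper": 0},
    {"xyz": [0.0063, 0, 0.0015], "twist": [0, 0, 0], "gripper": 0},
  ],
)

```text
t: 12.02
eef_pos: [0.523, -0.0931, 0.148]
tcp_rot: [-0.164, 0.751, 0.607, 0.2]
ft_force: [-0.6, 0.4, -0.9]
gripper_width: 0.0002
grip_force: 0.0
```

```bash
python3 -c "
from h import *
goal([-.0115,0,.148],30)"
```

```text
t 12.025 jig [-1.36e-02  1.00e-04  1.48e-01] F jig [ 0.28  0.7  -0.91] q [-0.48  0.23 -0.13  1.37  0.5   1.27]
twist [-0.19  0.   -0.01] shift now [0.0018 0.0001 0.0011] shift after [0.0018 0.0001 0.0011]
```

No force is felt yet, so I look.

```bash
python3 - <<'E'
from h import *
import cv2
im=camera("scene");a=im[90:250,210:370,::-1]
b=camera("top")[120:280,280:440,::-1]
cv2.imwrite("pics/s6.png",cv2.resize(np.hstack([a,b]),None,fx=2.5,fy=2.5,interpolation=cv2.INTER_CUBIC))
E
```

```text
(no output)
```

View pics/s6.png

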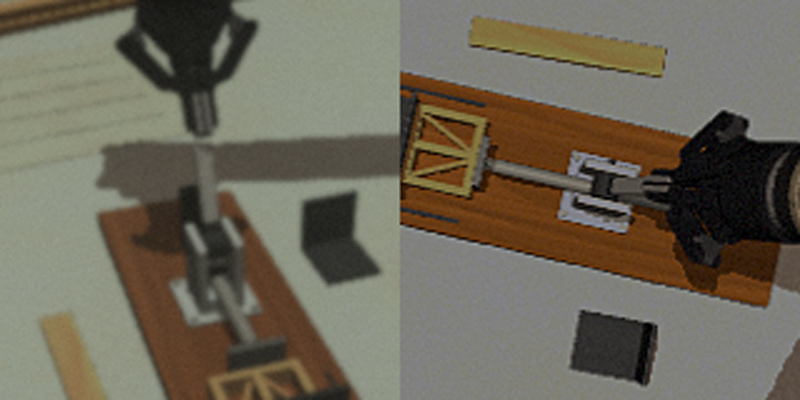

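```bash
python3 - <<'E'
from h import *
s,p,R=st()
print("tcp",[ (proj(c,s["eef_pos"])-o)[0]*2.5+e for c,o,e in (("scene",[210,90],[0,0]),("top",[280,120],[400,0]))])
for f in (-20,-10,0):
  a=np.radians(f);P=jw(J,[.09*np.sin(a),0,.08+.09*np.cos(a)])
  print(f,[(proj(c,P)-o)[0]*2.5+e for c,o,e in (("scene",[210,90],[0,0]),("top",[280,120],[400,0]))])
E
```

```text
tcp [array([207.3444067 , 170.55305115]), array([628.85538022, 185.05765831])]
-20 [array([201.10794899, 144.99147811]), array([650.97905789, 187.66114924])]
-10 [array([205.88688215, 148.67327624]), array([634.67596789, 183.35556928])]
0 [array([211.04435349, 155.52441508]), array([617.29813209, 179.1858418 ])]
```

>>> arm_command(
  commands=[
    {"xyz": [0.006, 0, 0.002], "twist": [0, 0, 0], "gripper": 0},
    {"xyz": [0, 0, 0], "twist": [0, 0, 0], "gripper": 0},
  ],
)

```text
t: 12.38
eef_pos: [0.5242, -0.0869, 0.1492]
tcp_rot: [-0.164, 0.751, 0.608, 0.2]
ft_force: [-0.3, -0.2, -0.4]
gripper_width: -0.0001
grip_force: 0.0
```

>>> arm_command(
  commands=[
    {"xyz": [0.006, 0, 0.0025], "twist": [0, 0, 0], "gripper": 0},
    {"xyz": [0, 0, 0], "twist": [0, 0, 0], "gripper": 0},
  ],
)

```text
t: 12.62
eef_pos: [0.5256, -0.0806, 0.15]
tcp_rot: [-0.164, 0.751, 0.608, 0.2]
ft_force: [-0.3, -1.2, -1.2]
gripper_width: 0.0
grip_force: 0.0
```

```bash
python3 - <<'E'
from h import *
import cv2
goal([-.0115,0,.148],30)
im=camera("scene")
for c in("scene","top"):
  if c=="top":im2=camera(c)
  print(c,[(round(r["p"],2),np.round(r["extent"],1)) for r in recognise(c,"lever")])
b=im2
cv2.imwrite("pics/s7.png",np.hstack([cv2.resize(im[120:220,250:340,::-1],None,fx=4.4,fy=5,interpolation=cv2.INTER_CUBIC),cv2.resize(b[150:250,330:410,::-1],None,fx=5,fy=5,interpolation=cv2.INTER_CUBIC)]))
E
```

```text
t 12.625 jig [-0.0009  0.0003  0.15  ] F jig [-1.26  0.07 -1.21] q [-0.45  0.22 -0.13  1.36  0.51  1.29]
twist [-0.21 -0.    0.03] shift now [-0.0102  0.0002 -0.0036] shift after [-0.0102  0.0003 -0.0036]
scene [(0.83, array([286. , 149.9, 300.9, 194.4]))]
top [(0.59, array([356.2, 186.9, 370.2, 199.9]))]
```

View pics/s7.png

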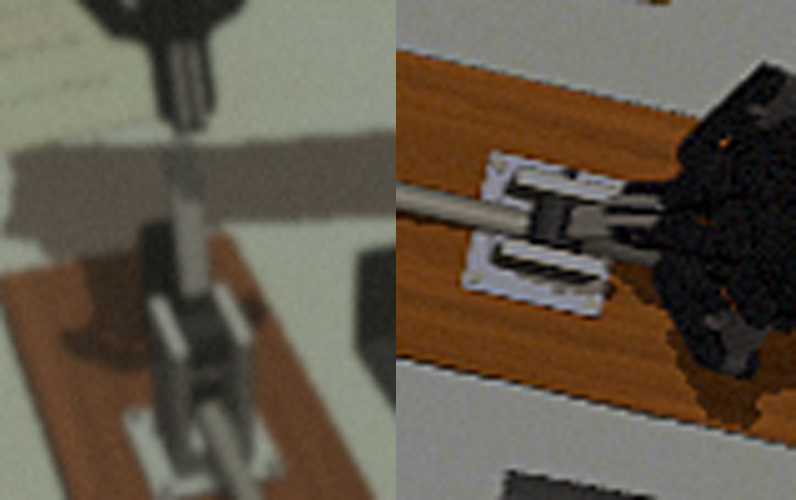

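```bash
python3 - <<'E'
from h import *
s,p,R=st()
for d in (0,.01,.02,.03,.04):
  P=s["eef_pos"]-R[:,2]*d
  print(d,P.round(3),[(proj(c,P)-o)[0]*k+e for c,o,k,e in (("scene",[250,120],[4.4,5],[0,0]),("top",[330,150],[5,5],[396,0]))])
for f in (-20,-15,0,10):
  a=np.radians(f);P=jw(J,[.09*np.sin(a),0,.08+.09*np.cos(a)])
  print(f,[(proj(c,P)-o)[0]*k+e for c,o,k,e in (("scene",[250,120],[4.4,5],[0,0]),("top",[330,150],[5,5],[396,0]))])
E
```

```text
0 [ 0.526 -0.081  0.15 ] [array([195.81135497, 200.68115671]), array([577.70661122, 213.71562646])]
0.01 [ 0.525 -0.086  0.159] [array([192.4692156, 177.752076 ]), array([591.31270572, 214.36197144])]
0.02 [ 0.524 -0.091  0.167] [array([189.11757901, 154.75954668]), array([605.15578253, 215.01990166])]
0.03 [ 0.523 -0.096  0.176] [array([185.75636857, 131.70305648]), array([619.24175068, 215.68971583])]
0.04 [ 0.521 -0.101  0.185] [array([182.38550684, 108.58208769]), array([633.57670342, 216.37172243])]
-20 [array([177.94999023, 139.98295621]), array([647.95811577, 225.32229849])]
-15 [array([182.05552802, 142.86990064]), array([632.00342169, 221.0036105 ])]
0 [array([195.43806215, 161.04883017]), array([580.59626417, 208.3716836 ])]
10 [array([204.88496059, 180.8810625 ]), array([545.02922672, 200.62904061])]
```

```bash
python3 - <<'E'
from h import *
print("handle final",wj(J,unproj("top",np.array([770,308])/5+[240,140],.095)))
a=np.radians(30);z=np.array([np.sin(a),0,-np.cos(a)])
for d in (0,.01,.02,.03,.04): print(d,(proj("scene",jw(J,np.array([-.1634,0,.0558])-z*d))-[200,100])*2.7)
s,p,R=st()
# grey levels along the finger axis in both live views
for c in ("scene","top"):
  im=camera(c).astype(int)
  print(c,[(round(d,3),im[tuple(np.round(proj(c,s["eef_pos"]-R[:,2]*d)[0]).astype(int)[::-1])].tolist()) for d in np.arange(-.02,.06,.005)])
im=camera("wrist");m=camera_model("wrist");print(m)
for l in ("lever","handle","jig"):print(l,[(round(r["p"],2),np.round(r["extent"],1)) for r in recognise("wrist",l)])
H=np.array(m["hand_eye"]);f=200/np.tan(np.radians(m["fov_y"])/2)
def pw(Q):
  q=(np.linalg.inv(H)@np.r_[Q,1])[:3];u=q[:2]/q[2];u=u*(1+m["k1"]*(u@u));return (u*f+[m["cx"],m["cy"]]).round(0)
for f0 in (-20,0):
  aa=np.radians(f0);P=jw(J,[.09*np.sin(aa),0,.08+.09*np.cos(aa)])[0];print(f0,pw(R.T@(P-s["eef_pos"])))
print("tcp",pw([0,0,0]),pw([0,0,-.02]))
import cv2;cv2.imwrite("pics/w.png",im[:,:,::-1])
E
```

```text
handle final [[-0.07434108 -0.00054306]]
0 [[208.64700857 168.18901029]]
0.01 [[206.92855827 157.91915605]]
0.02 [[205.20597851 147.62594883]]
0.03 [[203.47924172 137.30923242]]
0.04 [[201.74832009 126.96884925]]
scene [(np.float64(-0.02), [99, 92, 81]), (np.float64(-0.015), [98, 92, 79]), (np.float64(-0.01), [105, 104, 93]), (np.float64(-0.005), [99, 98, 89]), (np.float64(0.0), [90, 90, 79]), (np.float64(0.005), [73, 72, 65]), (np.float64(0.01), [67, 65, 61]), (np.float64(0.015), [73, 75, 65]), (np.float64(0.02), [73, 72, 63]), (np.float64(0.025), [82, 82, 72]), (np.float64(0.03), [82, 85, 73]), (np.float64(0.035), [74, 74, 66]), (np.float64(0.04), [80, 79, 71]), (np.float64(0.045), [77, 76, 69]), (np.float64(0.05), [79, 80, 72]), (np.float64(0.055), [79, 78, 70])]
top [(np.float64(-0.02), [41, 40, 40]), (np.float64(-0.015), [44, 43, 45]), (np.float64(-0.01), [27, 23, 21]), (np.float64(-0.005), [75, 69, 64]), (np.float64(0.0), [88, 85, 78]), (np.float64(0.005), [82, 81, 72]), (np.float64(0.01), [86, 82, 73]), (np.float64(0.015), [89, 82, 75]), (np.float64(0.02), [83, 76, 72]), (np.f
[... 346 characters left out ...]
hand_eye': array([[-1.14073541e-03, -9.63142327e-01, -2.68989884e-01,
         6.95171206e-02],
       [ 9.99998568e-01, -7.62358403e-04, -1.51111306e-03,
         2.54139899e-04],
       [ 1.25035025e-03, -2.68991222e-01,  9.63141817e-01,
        -1.70961942e-01],
       [ 0.00000000e+00,  0.00000000e+00,  0.00000000e+00,
         1.00000000e+00]])}
lever [(0.61, array([309.3, 224.6, 331.2, 237.9])), (0.33, array([300.7, 120.7, 343.4, 142.8]))]
handle [(0.78, array([300.4, 124.7, 344.6, 325.6])), (0.24, array([254.4,  42.4, 390.7, 323.7]))]
jig [(0.58, array([253.3,  41.4, 390. , 323. ])), (0.42, array([299.2, 121.2, 345.4, 142.6]))]
-20 [319. 274.]
0 [320. 220.]
tcp [319. 227.] [319. 240.]
```

View pics/w.png

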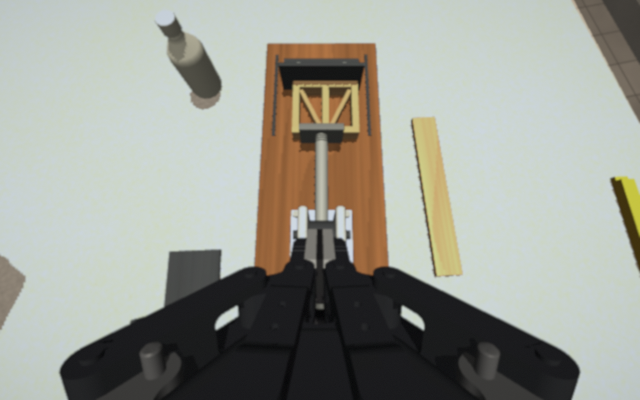

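The wrist view shows the fingertips ending near (320,240), with the bare lever beyond them at (320,231). The real finger ends are about 25 mm behind the TCP and have passed over the lever tip, which explains the missing force. I back off and come in lower.

>>> arm_command(
  commands=[
    {"xyz": [-0.0173, 0, -0.01], "twist": [0, 0, 0], "gripper": 0},
    {"xyz": [-0.0173, 0, -0.01], "twist": [0, 0, 0], "gripper": 0},
    {"xyz": [-0.0173, 0, -0.01], "twist": [0, 0, 0], "gripper": 0},
    {"xyz": [0.0006, 0, 0.02], "twist": [0, 0, 0], "gripper": 0},
    {"xyz": [0.0006, 0, 0.02], "twist": [0, 0, 0], "gripper": 0},
    {"xyz": [0.004, 0, 0.002], "twist": [0, 0, 0], "gripper": 0},
    {"xyz": [0.004, 0, 0.002], "twist": [0, 0, 0], "gripper": 0},
  ],
)

```text
t: 14.0
eef_pos: [0.5194, -0.1104, 0.1171]
tcp_rot: [-0.164, 0.751, 0.608, 0.2]
ft_force: [0.3, -0.6, -0.1]
gripper_width: 0.0001
grip_force: 0.0
```

```bash
python3 - <<'E'
from h import *
T=np.radians(30);D=.025*np.array([np.sin(T),-np.cos(T)]);prev=None
for f in range(-20,91,5):
  a=np.radians(f);u=np.array([np.sin(a),np.cos(a)]);n=np.array([np.cos(a),-np.sin(a)])
  h=.011*abs(np.cos(a+T));P=np.array([0,.08])+.064*u-(.005+h-.002)*n+D
  if prev is None: goal([P[0],0,P[1]],30)
  else:
    d=P-prev;print(f,P.round(4),"tool x,z",round(d[0]*np.cos(T)+d[1]*np.sin(T),4),round(d[0]*np.sin(T)-d[1]*np.cos(T),4))
  prev=P
E
```

```text
t 14.0 jig [-0.0313 -0.      0.1171] F jig [-0.58 -0.38 -0.08] q [-0.51  0.26 -0.16  1.32  0.5   1.23]
twist [-0.18  0.    0.01] shift now [0.0061 0.     0.0073] shift after [ 0.0061 -0.      0.0073]
-15 [-0.0172  0.1166] tool x,z 0.0059 0.0001
-10 [-0.0117  0.1191] tool x,z 0.006 0.0006
-5 [-0.006  0.121] tool x,z 0.0059 0.0012
0 [-0.      0.1223] tool x,z 0.0059 0.0018
5 [0.0061 0.1232] tool x,z 0.0057 0.0024
10 [0.0124 0.1234] tool x,z 0.0055 0.0029
15 [0.0187 0.123 ] tool x,z 0.0052 0.0035
20 [0.0249 0.1219] tool x,z 0.0049 0.004
25 [0.0311 0.1203] tool x,z 0.0045 0.0045
30 [0.0371 0.118 ] tool x,z 0.0041 0.005
35 [0.0429 0.1152] tool x,z 0.0036 0.0054
40 [0.0485 0.1117] tool x,z 0.0031 0.0057
45 [0.0536 0.1077] tool x,z 0.0025 0.006
50 [0.0584 0.1032] tool x,z 0.0019 0.0063
55 [0.0627 0.0983] tool x,z 0.0012 0.0064
60 [0.0664 0.0929] tool x,z 0.0006 0.0065
65 [0.0688 0.089 ] tool x,z 0.0001 0.0046
70 [0.071  0.0849] tool x,z -0.0002 0.0046
75 [0.0728 0.0806] tool x,z -0.0005 0.0046
80 [0.0744 0.0761] tool x,z -0.0009 0.0046
85 [0.0756 0.0715] tool x,z -0.0012 0.0046
90 [0.0765 0.0668] tool x,z -0.0016 0.0045
```

>>> arm_command(
  commands=[
    {"xyz": [0.003, 0, 0.0036], "twist": [0, 0, 0], "gripper": 0},
    {"xyz": [0.003, 0, 0.0036], "twist": [0, 0, 0], "gripper": 0},
  ],
)

```text
t: 14.25
eef_pos: [0.5214, -0.1017, 0.1136]
tcp_rot: [-0.164, 0.751, 0.608, 0.2]
ft_force: [-0.8, 0.0, 0.4]
gripper_width: -0.0001
grip_force: 0.3
```

>>> arm_command(
  commands=[
    {"xyz": [0.006, 0, 0], "twist": [0, 0, 0], "gripper": 0},
    {"xyz": [0.006, 0, 0.0006], "twist": [0, 0, 0], "gripper": 0},
  ],
)

```text
t: 14.5
eef_pos: [0.5232, -0.0912, 0.1187]
tcp_rot: [-0.164, 0.751, 0.608, 0.2]
ft_force: [0.0, -2.0, -2.3]
gripper_width: 0.0001
grip_force: 1.3
```

Contact came where predicted. I follow the arc.

>>> arm_command(
  commands=[
    {"xyz": [0.0059, 0, 0.0012], "twist": [0, 0, 0], "gripper": 0},
    {"xyz": [0.0059, 0, 0.0018], "twist": [0, 0, 0], "gripper": 0},
    {"xyz": [0.0057, 0, 0.0024], "twist": [0, 0, 0], "gripper": 0},
    {"xyz": [0.0055, 0, 0.0029], "twist": [0, 0, 0], "gripper": 0},
  ],
)

```text
t: 15.0
eef_pos: [0.5282, -0.0679, 0.1227]
tcp_rot: [-0.164, 0.751, 0.608, 0.2]
ft_force: [-0.8, -5.1, -3.9]
gripper_width: -0.0
grip_force: 2.8
```

>>> arm_command(
  commands=[
    {"xyz": [0.0052, 0, 0.0035], "twist": [0, 0, 0], "gripper": 0},
    {"xyz": [0.0049, 0, 0.004], "twist": [0, 0, 0], "gripper": 0},
    {"xyz": [0.0045, 0, 0.0045], "twist": [0, 0, 0], "gripper": 0},
    {"xyz": [0.0041, 0, 0.005], "twist": [0, 0, 0], "gripper": 0},
  ],
)

```text
t: 15.5
eef_pos: [0.5333, -0.0443, 0.1175]
tcp_rot: [-0.163, 0.751, 0.607, 0.199]
ft_force: [-1.5, -8.8, -0.9]
gripper_width: -0.0001
grip_force: 3.9
```

```bash
python3 -c "
from h import *
goal([.0371,0,.118],30)"
```

```text
t 15.5 jig [0.0362 0.0003 0.1175] F jig [-8.95 -0.39 -0.89] q [-0.39  0.21 -0.22  1.24  0.51  1.37]
twist [-0.18  0.14 -0.03] shift now [ 0.001   0.0003 -0.    ] shift after [ 0.001   0.0003 -0.    ]
```

>>> arm_command(
  commands=[
    {"xyz": [0.0036, 0, 0.0054], "twist": [0, 0, 0], "gripper": 0},
    {"xyz": [0.0031, 0, 0.0057], "twist": [0, 0, 0], "gripper": 0},
    {"xyz": [0.0025, 0, 0.006], "twist": [0, 0, 0], "gripper": 0},
    {"xyz": [0.0019, 0, 0.0063], "twist": [0, 0, 0], "gripper": 0},
  ],
)

```text
t: 16.0
eef_pos: [0.5379, -0.0229, 0.1034]
tcp_rot: [-0.163, 0.751, 0.607, 0.2]
ft_force: [-3.2, -6.9, 0.9]
gripper_width: 0.0001
grip_force: 3.0
```

>>> arm_command(
  commands=[
    {"xyz": [0.0012, 0, 0.0064], "twist": [0, 0, 0], "gripper": 0},
    {"xyz": [0.0006, 0, 0.0065], "twist": [0, 0, 0], "gripper": 0},
  ],
)

```text
t: 16.25
eef_pos: [0.5397, -0.0144, 0.0935]
tcp_rot: [-0.164, 0.751, 0.607, 0.201]
ft_force: [-1.8, -3.3, 2.4]
gripper_width: 0.0001
grip_force: 2.0
```

```bash
python3 -c "
from h import *
goal([.0664,0,.0929],30)"
```

```text
t 16.25 jig [0.0668 0.0003 0.0935] F jig [-3.64  1.1   2.44] q [-0.33  0.21 -0.28  1.16  0.52  1.43]
twist [-0.14 -0.05  0.02] shift now [-0.0006  0.0003  0.0003] shift after [-0.0006  0.0003  0.0003]
```

>>> arm_command(
  commands=[
    {"xyz": [0.0001, 0, 0.0046], "twist": [0, 0, 0], "gripper": 0},
    {"xyz": [-0.0002, 0, 0.0046], "twist": [0, 0, 0], "gripper": 0},
  ],
)

```text
t: 16.5
eef_pos: [0.5407, -0.0095, 0.0851]
tcp_rot: [-0.164, 0.751, 0.608, 0.201]
ft_force: [-0.2, 1.9, 2.4]
gripper_width: 0.0
grip_force: 1.0
```

>>> arm_command(
  commands=[
    {"xyz": [-0.0005, 0, 0.0046], "twist": [0, 0, 0], "gripper": 0},
    {"xyz": [-0.0009, 0, 0.0046], "twist": [0, 0, 0], "gripper": 0},
  ],
)

```text
t: 16.75
eef_pos: [0.5409, -0.0069, 0.0754]
tcp_rot: [-0.164, 0.751, 0.608, 0.2]
ft_force: [-0.7, -0.6, 0.0]
gripper_width: 0.0002
grip_force: 0.0
```

```bash
python3 - <<'E'
from h import *
goal([.0744,0,.0761],30)
import cv2
for c in("scene","top","wrist"):
  im=camera(c);cv2.imwrite(f"pics/e_{c}.png",im[:,:,::-1])
  print(c,[(round(r["p"],2),np.round(r["extent"],1)) for r in recognise(c,"lever")])
E
```

```text
t 16.75 jig [0.0744 0.0007 0.0754] F jig [-0.71  0.58  0.03] q [-0.32  0.22 -0.31  1.11  0.52  1.45]
twist [-0.23  0.   -0.  ] shift now [ 0.0003  0.0007 -0.0007] shift after [ 0.0003  0.0007 -0.0007]
scene [(0.55, array([291.1, 186.3, 309. , 214.1]))]
top [(0.46, array([327.8, 182.1, 335. , 191.2]))]
wrist [(0.84, array([306.8, 200.5, 335.1, 324.3])), (0.16, array([441.5, 146.1, 510.9, 322. ]))]
```

It has snapped over. I nudge down gently to confirm that it lies flat.

>>> arm_command(
  commands=[
    {"xyz": [-0.0012, 0, 0.0046], "twist": [0, 0, 0], "gripper": 0},
    {"xyz": [-0.0008, 0, 0.0022], "twist": [0, 0, 0], "gripper": 0},
    {"xyz": [0, 0, 0], "twist": [0, 0, 0], "gripper": 0},
  ],
)

```text
t: 17.42
eef_pos: [0.5412, -0.0054, 0.0688]
tcp_rot: [-0.164, 0.751, 0.607, 0.2]
ft_force: [0.1, 0.6, 0.3]
gripper_width: 0.0001
grip_force: 0.0
```

>>> arm_command(
  commands=[
    {"xyz": [-0.0008, 0, 0.0013], "twist": [0, 0, 0], "gripper": 0},
    {"xyz": [0, 0, 0], "twist": [0, 0, 0], "gripper": 0},
  ],
)

```text
t: 17.68
eef_pos: [0.5413, -0.0055, 0.0675]
tcp_rot: [-0.164, 0.751, 0.608, 0.2]
ft_force: [-0.2, -0.8, -0.4]
gripper_width: 0.0001
grip_force: 0.0
```

>>> arm_command(
  commands=[
    {"xyz": [-0.0008, 0, 0.0013], "twist": [0, 0, 0], "gripper": 0},
    {"xyz": [0, 0, 0], "twist": [0, 0, 0], "gripper": 0},
  ],
)

```text
t: 17.92
eef_pos: [0.5413, -0.0055, 0.0659]
tcp_rot: [-0.164, 0.751, 0.607, 0.2]
ft_force: [0.4, 0.3, 0.1]
gripper_width: 0.0003
grip_force: 0.0
```

>>> arm_command(
  commands=[
    {"xyz": [-0.0008, 0, 0.0013], "twist": [0, 0, 0], "gripper": 0},
    {"xyz": [0, 0, 0], "twist": [0, 0, 0], "gripper": 0},
  ],
)

```text
t: 18.18
eef_pos: [0.5412, -0.0056, 0.0644]
tcp_rot: [-0.164, 0.751, 0.608, 0.2]
ft_force: [0.4, -0.1, 0.4]
gripper_width: -0.0001
grip_force: 0.0
```

>>> arm_command(
  commands=[
    {"xyz": [-0.0008, 0, 0.0013], "twist": [0, 0, 0], "gripper": 0},
    {"xyz": [0, 0, 0], "twist": [0, 0, 0], "gripper": 0},
  ],
)

```text
t: 18.42
eef_pos: [0.5415, -0.0056, 0.0638]
tcp_rot: [-0.164, 0.751, 0.607, 0.201]
ft_force: [-2.7, -0.4, 4.9]
gripper_width: 0.0002
grip_force: 2.5
```

The stop is felt at 5 N, so the lever is flat. I retract.

>>> arm_command(
  commands=[
    {"xyz": [0.002, 0, -0.01], "twist": [0, 0, 0], "gripper": 0},
    {"xyz": [0, 0, -0.04], "twist": [0, 0, 0], "gripper": 0},
    {"xyz": [0, 0, -0.05], "twist": [0, 0, 0], "gripper": 0},
    {"xyz": [0, 0, -0.05], "twist": [0, 0, 0], "gripper": 0},
    {"xyz": [-0.05, 0, 0], "twist": [0, 0, 0], "gripper": 0},
    {"xyz": [-0.05, 0, 0], "twist": [0, 0, 0], "gripper": 0},
    {"xyz": [0, 0, 0], "twist": [0, 0, 0], "gripper": 0},
    {"xyz": [0, 0, 0], "twist": [0, 0, 0], "gripper": 0},
  ],
)

```text
t: 19.42
eef_pos: [0.5084, -0.1621, 0.1443]
tcp_rot: [-0.164, 0.751, 0.607, 0.2]
ft_force: [1.2, 0.4, -0.1]
gripper_width: -0.0002
grip_force: 0.0
```

```bash
python3 - <<'E'
from h import *
import cv2
goal([0,0,.2],30)
old=cv2.imread("pics/t5.png")  # before the flip
im=camera("top");cv2.imwrite("pics/final.png",im[:,:,::-1])
new=cv2.resize(im[140:220,240:400,::-1],None,fx=5,fy=5,interpolation=cv2.INTER_CUBIC)
d=np.abs(cv2.blur(new,(5,5)).astype(int)-cv2.blur(old,(5,5))).max(2)
print("diff frame/fence area",d[60:310,90:365].mean(),np.percentile(d[60:310,90:365],99),"foot",d[160:290,345:390].mean(),"lever",d[230:300,590:720].mean(),"rod/lever fwd",d[210:290,400:580].mean())
for l in("lever","panel","foot"):
  for r in regions_of("top",l)[:1]:
    print(l,round(r["p"],2),np.round(r["extent"],1),cv2.minAreaRect(np.argwhere(r["mask"])[:,::-1].astype(np.float32)))
pr=lambda P:proj("top",jw(J,P)).round(0).tolist()
print("flat lever tip/root expected",pr([[.09,0,.08],[.02,0,.08]]))
E
```

```text
t 19.425 jig [-0.0841 -0.      0.1443] F jig [ 0.62 -1.1  -0.08] q [-0.59  0.29 -0.06  1.43  0.48  1.13]
twist [-0.18 -0.02 -0.03] shift now [ 1.007e-01 -1.000e-04 -6.100e-03] shift after [ 0.1007 -0.     -0.0062]
diff frame/fence area 5.690283636363636 12.0 foot 5.658461538461538 lever 24.876593406593408 rod/lever fwd 27.54423611111111
lever 0.57 [326.4 183.3 366.1 200.7] ((345.3036804199219, 191.1385498046875), (41.76312255859375, 9.548768043518066), 9.7824068069458)
panel 0.67 [279.5 163.9 313.2 195.7] ((296.0769348144531, 179.61538696289062), (28.240724563598633, 32.55527877807617), 11.309932708740234)
flat lever tip/root expected [[325.0, 187.0], [354.0, 193.0]]
```

```bash
python3 -c "
from plant import *
print(finish_job())"
```

```text
the job is handed in; nothing more can be done
None
```

The job is handed in, with no verdict returned: the frame is pressed on the fence at about 4 N (estimated from the wrist force), the lever was felt flat on its stop, and the arm is clear.

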